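# Check a screw cap on the thread gauge and sort it

## Task

Check the white screw cap that stands near the thread gauge: screw it gently clockwise onto the gauge until it stops, without forcing it, then unscrew it and take it off. If it turned fully home, with its rim down on the gauge's shoulder, set it mouth down in the empty long shallow tray; if it stopped short, set it mouth down in the small open brown box. Leave the second cap, farther back, and the other things on the desk where they are.

Things in the scene. Friction and masses are not known exactly. Their poses are not given: they have to be found in the camera images.
- cap_1: plain white ribbed screw cap, 43 mm across, 25 mm high, standing mouth down; origin at the centre of its rim (underside), z up. Bore 36 mm; inside, two thread lugs at its own +x and -x, lug centres 4 mm above the rim, 3.2 mm thick. cap_1 and cap_2 look alike: at random, one stands in front near the gauge (x < 0.56) and is to be checked, the other waits farther back (x > 0.63) and stays there
- cap_2: the second cap, same outside and same lugs as cap_1. Only one of the two is sound: the other's top is moulded too thick inside, so that screwed on it stops with its rim about 3.3 mm above the gauge's shoulder; this cannot be seen, only found on the gauge
- gauge: steel thread gauge, fixed, turned about z at random; origin on its upright axis at desk height. Foot 84 mm across, 10 mm high; a 33 mm column; a 43 mm shoulder, top 30 mm above the desk; on it the threaded neck: core 26 mm, tapering to 19 mm over its top 5 mm, 34 mm over the thread, which is right-hand, two-start, ridges 2.8 mm thick and 7 mm apart, 14 mm of travel a turn
- gauge_shoulder (a point): centre of the shoulder's flat top, on the gauge's axis, 30 mm above the desk: a sound cap goes on until its rim rests here. At either cap's stop there is 1 mm of play in the thread, so it may still turn up to 0.45 rad more before the torque climbs. The cap has 0.7 mm of play sideways and stays put when let go
- gauge_start (a point): start of one thread ridge, at the gauge's own +x, 43.6 mm above the desk; the other starts at -x. Both run down clockwise seen from above. A cap set on the neck rests with its lugs on the ridges; turned counter-clockwise it climbs, then drops 7 mm as the lugs pass the ridge starts. From there clockwise a sound cap sinks 5.6 mm in 2.5 rad to its stop, the faulty one 2.2 mm in 1.0 rad
- gauge_top (a point): centre of the neck's flat top, on the gauge's axis, 50 mm above the desk
- tray: long shallow light-grey tray, 222 x 92 x 20 mm, for sound caps; fixed; origin at the centre of its underside, long side along its x; walls 3 mm, floor 3 mm thick
- carton: open brown card box, 125 x 105 x 38 mm, for caps that stop short; fixed; origin at the centre of its underside, long side along its x; walls and floor 3 mm thick
- glue: loose glue stick standing upright, 25 mm across, 82 mm high, a bystander; origin at the centre of its underside
- notes: loose block of yellow sticky notes, 67 x 67 x 16 mm, a bystander; origin at the centre of its underside
- sharpener: loose metal pencil sharpener, 15 x 25 x 14 mm, a bystander; origin at the centre of its underside
Mind the look-alikes: they are no part of the job. What is shaped like the cap_1 but blue is not meant.

How it is judged (in metres and radians):
On the way:
1. a cap is screwed onto the gauge to its stop: the sound one with its rim within 1 mm of the shoulder, the faulty one within 1 mm of its own stop, 3.3 mm higher (((z of cap_2 in the frame of gauge below 0.031 m and horizontal distance between cap_2 and gauge below 0.003 m and angle between cap_2's own z axis and vertical below 0.06 rad) or (z of cap_1 in the frame of gauge below 0.0343 m and horizontal distance between cap_1 and gauge below 0.003 m and angle between cap_1's own z axis and vertical below 0.06 rad))), for 0.2 s.
At the end, for the whole second after the job is handed in: a sound cap (went fully home) stands mouth down on the tray's floor, a cap that stopped short on the floor of the brown box (tilt under 0.15 rad, rim under 6 mm above the container's underside, at rest); the other cap still stands farther back, within 20 mm of where it stood (((x of cap_2 in the frame of tray between -0.09 and 0.09 m and y of cap_2 in the frame of tray between -0.03 and 0.03 m and z of cap_2 in the frame of tray below 0.006 m and angle between cap_2's own z axis and vertical below 0.15 rad and linear speed of cap_2 below 0.02 m/s and distance of cap_1 from where it was at the start of the episode below 0.02 m and world x of cap_1 above 0.62 m) or (x of cap_1 in the frame of carton between -0.045 and 0.045 m and y of cap_1 in the frame of carton between -0.035 and 0.035 m and z of cap_1 in the frame of carton below 0.006 m and angle between cap_1's own z axis and vertical below 0.15 rad and linear speed of cap_1 below 0.02 m/s and distance of cap_2 from where it was at the start of the episode below 0.02 m and world x of cap_2 above 0.62 m))); the robot touches nothing.
It fails at once if the cap is forced on the gauge: more than 30 N of contact force between a cap and the gauge (contact force between any of cap_1, cap_2 and gauge above 30 N).
It fails at once if a bystander (glue stick, note block, sharpener) is moved by more than 20 mm (distance of any of glue, notes, sharpener from where it was at the start of the episode above 0.02 m).
It also fails if it takes over 72 s, if anything falls off the work surface, if the arm or the gripper's body presses on something with over 40 N, if the wrist force passes 120 N, or if a joint passes its speed limit or range.

## Robot

A 6-joint arm with a two-finger parallel gripper is mounted at the origin on a cart in front of the work surface, level with it; the furniture and walls round the work are solid. World frame = base frame: x ahead of the robot, y to its left, z up, the work surface at z = 0. Lengths are in mm, angles in rad, forces in N, time in s.
With the tool pointing down it reaches from about 275 to 825 mm from the base axis. Payload 4.9 kg.
Tool frame: the origin (TCP) lies midway between the tips of the shut fingers; the grasp point (between the pads) lies 19 mm behind it; z points along the fingers, y is the line along which they close (so a half turn about z gives the same grasp; the last joint's range is limited). The gripper opens to 85 mm and grips with 20 to 120 N. Pads are 22 mm wide; open, the fingers measure 114 mm over their backs; the gripper's body (76 mm by 85 mm) begins 54 mm behind the grasp point. The pads swing forward as they close: fully open they stand 13 mm farther back than shut.
Start: joints at [-1.367, 0.326, -0.193, 1.052, 0, 1.437], TCP at [182.289, -518.931, 231.281] pointing down, gripper open.
Joint ranges: [-2.65, 2.65], [-0.97, 1.79], [-1.3, 1.35], [-1.93, 2.1], [-1.47, 1.37], [-3.14, 3.14]. Speed limits (rad/s): [2.57, 2.57, 3.14, 3.14, 3.14, 3.14].

## Interface

Orientations are given as [roll, pitch, yaw] about the fixed x, y, z axes, in that order (R = Rz(yaw) Ry(pitch) Rx(roll)).
In Python, from cell import robot gives the robot as it stands.
- The arm moves only by the tool step_arm, never from a script. Its argument "moves" is one flat list of numbers, 7 for each row, row after row: the shift along the tool's x, y, z in units of 60 mm (1.0 is 60 mm), then the turn, a rotation vector about the tool's x, y, z in degrees, then the opening, from 0 (shut) to 1 (fully open). A call has exactly 8 rows; each row shifts and turns the commanded pose from where the row before left it, along the tool's axes as they then stand; what a row does not reach is not made up. A row lasts 1/8 s, in which the tool goes at most 62.5 mm and 10.7 degrees, less where a joint would pass 70% of its speed; a pose out of reach is approached as far as the arm can. A call is refused whole if a number of a shift passes 1 or a number of a turn 10.7, either way. A call with a gripper value outside its range is refused whole. The fingers move at their own pace and stop on an object; the grip force is fixed at half the most. Time passes only in rows, so rows that do not move let the fingers close, or fill a call up. It gives the time, the measured TCP pose, the force, the opening and the grip force at its end, in the units of the state.
- robot.state(): the state, without advancing time (a new reading comes with each control period).
- robot.grab_frame(name): name is "side" or "top" or "wrist"; returns a dict with "frame" (420x560x3 uint8, red, green, blue), "camera_matrix" (3x3 intrinsics, pixels), "rvec" (rotation vector, rad) and "tvec" (3), from world to camera coordinates, as OpenCV has them; the wrist camera has in their place "T_tool_cam" (4x4, takes a point from camera to tool coordinates, whose origin is the TCP and whose axes are the flange's). Camera axes: x right, y down, z forward; pixel columns grow to the right and rows downward; lengths in mm; the calibration is good to about 2 mm. A picture is of the moment at which its call begins: read the wrist's pose just before it. There is no depth.
- robot.job_done(): hands the job in; it is judged then, once.
The state is a dict: "clock": time; "joint_positions": joint angles; "joint_velocities": joint speeds; "effort": joint torques, N m; "tcp_pos": TCP position; "tcp_rot": TCP orientation; "contact_force": force on the tool from outside, world axes, zero at the start; "ft_torque": the same for the moment, N m; "width": finger opening in mm; "grip_force": force on a finger pad.
Only numpy, scipy, OpenCV 4.12 (cv2) and the standard library are available. Lean on these libraries where they do the work, as an engineer would, in place of code of your own. Each camera call takes 0.05 s, during which the arm holds its last target. There are 200 camera calls.

## Working session

There is one attempt and no reset: what is moved stays moved. The work goes in short steps, Python scripts to look and compute and a tool call to move; the robot and the scene stay as the last step left them, time stands still between calls to the robot, and variables do not carry over. Pictures are saved under pics/ and viewed, at most 10 in all, crops included, and the job is handed in when it is done.

Besides the shell and the picture viewer there is one more tool, called after "Call:" by a JSON object that holds its "op" and its "data". step_arm: Moves the arm, as the interface text tells. Its arguments: {"type":"object","properties":{"moves":{"type":"array"}},"required":["moves"]}

```bash
ls; mkdir -p pics
cat > h.py <<'E'
import numpy as np, cv2
from cell import robot
def save(n,f): cv2.imwrite(f'pics/{n}.png',f['frame'][:,:,::-1])
def ray(f,u,v,z):
    R=cv2.Rodrigues(np.array(f['rvec'],float))[0];t=np.array(f['tvec'],float).ravel()
    c=-R.T@t; d=R.T@np.linalg.inv(np.array(f['camera_matrix']))@[u,v,1]
    return c+d*(z-c[2])/d[2]
E
python3 - <<'E'
from h import *
import pickle
print(robot.state())
F={}
for n in ('top','side'):
    f=robot.grab_frame(n);F[n]=f;save(n+'0',f)
    print(n,f['camera_matrix'],f['rvec'],f['tvec'])
pickle.dump(F,open('F.pkl','wb'))
E
```

```text
pics
{'clock': 0.0, 'joint_positions': array([-1.36721207e+00,  3.26958027e-01, -1.93586932e-01,  1.05198520e+00,
       -1.85813238e-05,  1.43661267e+00]), 'joint_velocities': array([ 0.00029663, -0.00200102, -0.00136853,  0.00261901,  0.00019722,
       -0.00253464]), 'effort': array([-9.14392676e-04, -4.43401194e+01,  2.62439740e+01,  1.53681793e-02,
       -3.60834110e-04,  2.17796682e-06]), 'tcp_pos': array([ 182.15588543, -518.34621305,  230.4929676 ]), 'tcp_rot': array([-3.13987193e+00, -2.13539335e-04,  3.37767746e-01]), 'contact_force': array([ 0.03377793,  0.42125497, -0.58541216]), 'ft_torque': array([-0.00652575, -0.00792345,  0.00859406]), 'grip_force': 0.0, 'width': 85.4592080165022}
top [[533.48053496   0.         279.74925481]
 [  0.         533.48053496 213.34038589]
 [  0.           0.           1.        ]] [ 2.13116731 -2.16340863  0.14283811] [ -15.83533184  564.30309586 1401.23638636]
side [[455.23861635   0.         278.84185286]
 [  0.         455.23861635 209.20219601]
 [  0.           0.           1.        ]] [ 1.58596383  1.75961393 -0.90249424] [  96.68930912 -247.8865313  1528.67701651]
```

View pics/top0.png

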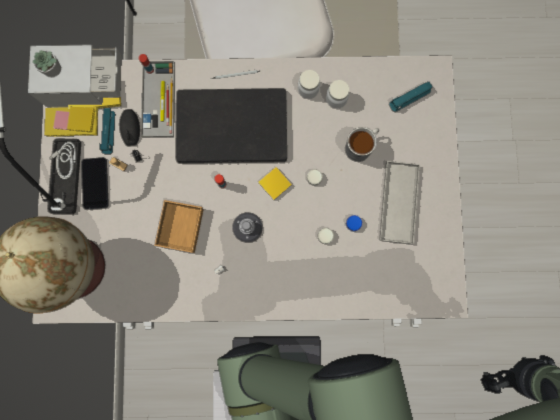

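View pics/side0.png

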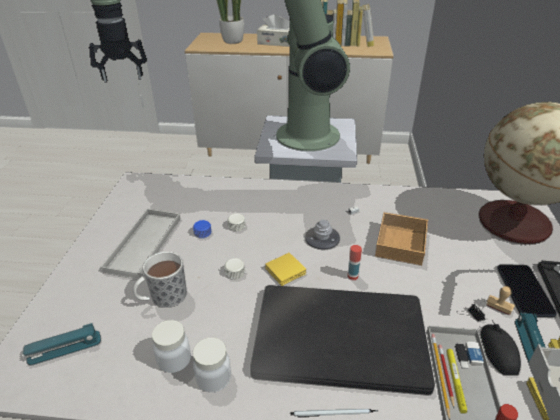

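The top view shows the front cap at about (326,236), the gauge at (247,227), the rear cap at (314,177), the blue decoy at (354,223), the tray around (400,203), the carton around (180,227), the glue at (220,181) and the sharpener at (221,269). The side view agrees. I'll enlarge a crop.

Run:
```python
from h import *
import pickle
F=pickle.load(open('F.pkl','rb'));f=F['top']
im=f['frame'][150:285,140:430,::-1]
cv2.imwrite('pics/c1.png',cv2.resize(im,None,fx=2.75,fy=2.75,interpolation=cv2.INTER_CUBIC))
for n,u,v,z in [('cap',326,236,25),('gauge',247,226,50),('gfoot',247.5,227.5,10),('back',314,177,25),('blue',354,223,20),('glue',219,180,82),('sharp',221,269,14),('notes',275,183,16),('cartTL',172,201,38),('cTR',203,208,38),('cBR',191,253,38),('cBL',157,246,38),('tTL',387,162,20),('tTR',419,164,20),('tBR',414,244,20),('tBL',380,241,20)]:
    print(n,ray(f,u,v,z).round(1))
```

```text
cap [ 502.  -148.6   25. ]
gauge [529.7  63.6  50. ]
gfoot [530.2  64.9  10. ]
back [ 665.4 -119.9   25. ]
blue [ 536.9 -226.2   20. ]
glue [649.5 134.8  82. ]
sharp [417.7 137.2  14. ]
notes [652.1 -12.3  16. ]
cartTL [602.5 267.6  38. ]
cTR [581.9 183.3  38. ]
cBR [460.6 214.8  38. ]
cBL [480.8 306.2  38. ]
tTL [ 705.6 -323.3   20. ]
tTR [ 698.5 -411.4   20. ]
tBR [ 477.2 -386.7   20. ]
tBL [ 486.7 -295.    20. ]
```

View pics/c1.png

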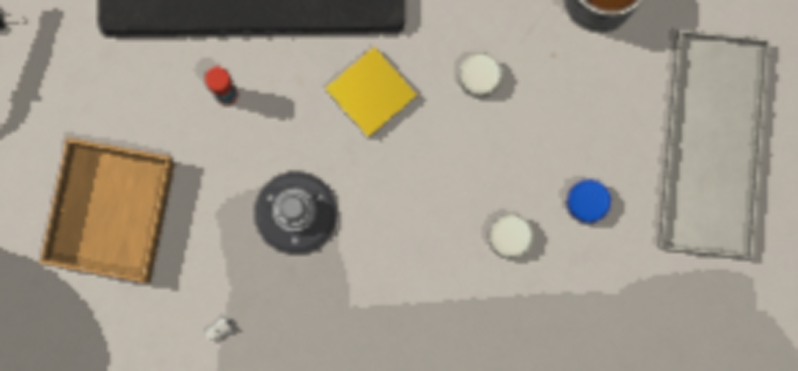

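Call:
{"op": "step_arm", "data": {"moves": [0.8,-0.46,0,0,0,0,1,0.8,-0.46,0,0,0,0,1,0.8,-0.46,0,0,0,0,1,0.8,-0.46,0,0,0,0,1,0.8,-0.46,0,0,0,0,1,0.8,-0.46,0,0,0,0,1,0.8,-0.46,0,0,0,0,1,0.8,-0.46,0,0,0,0,1]}}

```text
clock: 1.1
tcp_pos: [472.2, -181.7, 231.1]
tcp_rot: [-3.141, 0.0, 0.338]
contact_force: [1.0, -0.7, 0.4]
width: 85.5
grip_force: 0.0
```

Call:
{"op": "step_arm", "data": {"moves": [0,0,0,0,0,-10.5,1,0,0,0,0,0,-10.5,1,0,0,0,0,0,-10.5,1,0,0,0,0,0,-10.5,1,0,0,0,0,0,-10.5,1,0,0,0,0,0,-10.5,1,0,0,0,0,0,-10.5,1,0,0,0,0,0,-10.5,1]}}

```text
clock: 2.1
tcp_pos: [471.1, -183.2, 230.9]
tcp_rot: [-3.141, -0.001, 1.81]
contact_force: [0.8, -0.4, 0.0]
width: 85.5
grip_force: 0.0
```

Call:
{"op": "step_arm", "data": {"moves": [0,0,0,0,0,-10.5,1,0,0,0,0,0,-10.5,1,0,0,0,0,0,-10.5,1,0,0,0,0,0,-10.5,1,0,0,0,0,0,-10.5,1,0,0,0,0,0,-10.5,1,0,0,0,0,0,-10.5,1,0,0,0,0,0,-10.5,1]}}

```text
clock: 3.1
tcp_pos: [471.1, -183.1, 230.9]
tcp_rot: [3.141, -0.001, -3.007]
contact_force: [0.1, 0.0, -0.1]
width: 85.4
grip_force: 0.0
```

```bash
cat >> h.py <<'E'
from scipy.spatial.transform import Rotation as Ro
def wrist():
    s=robot.state(); f=robot.grab_frame('wrist'); T=np.eye(4)
    T[:3,:3]=Ro.from_euler('xyz',s['tcp_rot']).as_matrix(); T[:3,3]=s['tcp_pos']
    return s,f,T@np.array(f['T_tool_cam'])
def wray(f,W,u,v,z):
    d=W[:3,:3]@np.linalg.inv(np.array(f['camera_matrix']))@[u,v,1]; c=W[:3,3]
    return c+d*(z-c[2])/d[2]
E
python3 - <<'E'
from h import *
import pickle
s,f,W=wrist(); save('w1',f); pickle.dump((s,f,W),open('w1.pkl','wb'))
print(s['tcp_pos'],s['tcp_rot'],s['joint_positions'],f['camera_matrix'],f['T_tool_cam'])
E
```

```text
[ 471.07527943 -183.14447294  230.86291606] [ 3.14096928e+00 -8.01382962e-04 -3.00717288e+00] [-5.16942205e-01  2.45059685e-01 -3.05917738e-01  1.02083414e+00
  9.88565047e-06 -6.51361732e-01] [[322.15087128   0.         279.51221368]
 [  0.         322.15087128 205.85940683]
 [  0.           0.           1.        ]] [[-5.48247083e-04 -9.59693166e-01 -2.81049333e-01  7.16430054e+01]
 [ 9.99999064e-01 -8.78358321e-04  1.04859850e-03  3.95160990e-01]
 [-1.25319483e-03 -2.81048495e-01  9.59692749e-01 -1.43119624e+02]
 [ 0.00000000e+00  0.00000000e+00  0.00000000e+00  1.00000000e+00]]
```

View pics/w1.png

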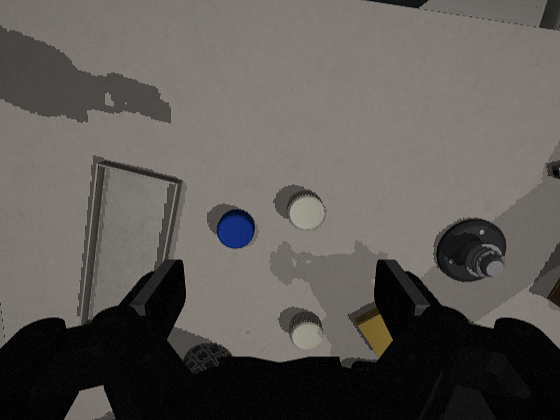

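The wrist view shows the front cap's top at (306,212), the blue decoy at (236,229), and the gauge's neck top at (494,269).

```bash
cat >> h.py <<'E'
def go(s,x,y,z):
    R=Ro.from_euler('xyz',s['tcp_rot']).as_matrix(); return (R.T@(np.array([x,y,z])-s['tcp_pos']))/60
E
python3 - <<'E'
from h import *
import pickle
s,f,W=pickle.load(open('w1.pkl','rb'))
g=f['frame'].astype(int); roi=np.zeros(g.shape[:2],np.uint8)
m=(g.min(2)>185).astype(np.uint8); m[:180]=0;m[245:]=0;m[:,:270]=0;m[:,345:]=0
n,l,st,c=cv2.connectedComponentsWithStats(m);print(st,c)
print(wray(f,W,306,210.5,25),wray(f,W,494,269,50),wray(f,W,471,250,10))
print('back',wray(f,W,307,334,25))
c=wray(f,W,306,211,25); print(go(s,c[0],c[1],120))
E
```

```text
[[     0      0    560    420 235200]] [[279.5 209.5]]
[ 502.50560898 -147.68248783   25.        ] [534.65967206  67.18385036  50.        ] [530.10285444  62.98758328  10.        ]
back [ 665.3767732  -120.62080867   25.        ]
[-0.60968941  0.51456995  1.84754839]
```

Call:
{"op": "step_arm", "data": {"moves": [-0.31,0.26,0.5,0,0,0,1,-0.3,0.25,0.5,0,0,0,1,0,0,0.5,0,0,-10,1,0,0,0.5,0,0,-10,1,0,0,0.4,0,0,-10,1,0,0,0,0,0,-10,1,0,0,0,0,0,-10,1,0,0,0,0,0,-6,1]}}

```text
clock: 4.15
tcp_pos: [503.5, -148.2, 86.8]
tcp_rot: [3.141, -0.0, -2.035]
contact_force: [0.3, 0.0, -0.5]
width: 85.4
grip_force: 0.0
```

Run:
```python
from h import *
s,f,W=wrist(); save('w2',f)
print(s['tcp_pos'],s['tcp_rot'],go(s,502.4,-148.2,0))
import pickle; pickle.dump((s,f,W),open('w2.pkl','wb'))
g=f['frame'].astype(int);hsv=cv2.cvtColor(f['frame'],cv2.COLOR_RGB2HSV)
R=W[:3,:3];K=np.array(f['camera_matrix'])
for p in ([502.4,-148.2,25],):
    q=K@(R.T@(np.array(p)-W[:3,3]));print(q[:2]/q[2])
```

```text
[ 503.45964733 -148.15841808   86.83685318] [ 3.14061849e+00 -5.01622507e-05 -2.03468544e+00] [0.00844915 0.01407441 1.44729571]
[280.09995373 220.80184308]
```

View pics/w2.png

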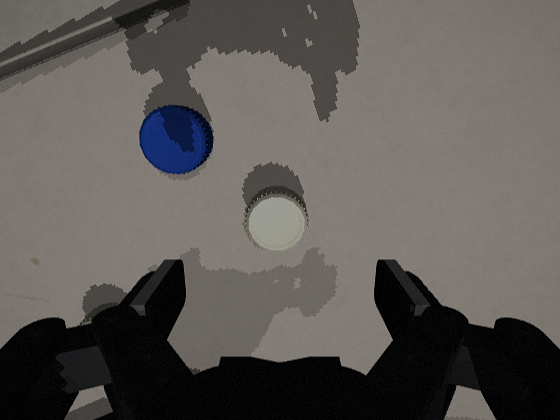

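The cap's top is at (276,222), within 2.5 mm of the prediction. I'm descending and squeezing it once to centre it.

Call:
{"op": "step_arm", "data": {"moves": [0,-0.02,0.4,0,0,0,1,0,0,0.4,0,0,0,1,0,0,0.4,0,0,0,0.8,0,0,0.22,0,0,0,0.8,0,0,0,0,0,0,0.4,0,0,0,0,0,0,0.4,0,0,0,0,0,0,0.4,0,0,0,0,0,0,0.4]}}

```text
clock: 5.2
tcp_pos: [505.3, -149.0, 2.6]
tcp_rot: [-3.141, 0.0, -2.036]
contact_force: [0.3, 0.1, -0.7]
width: 41.8
grip_force: 60.6
```

Call:
{"op": "step_arm", "data": {"moves": [0,0,0,0,0,0,0.7,0,0,0,0,0,0,0.7,0,0,0,0,0,-10,0.7,0,0,0,0,0,-10,0.7,0,0,0,0,0,-10,0.7,0,0,0,0,0,-10,0.7,0,0,0,0,0,-10,0.7,0,0,0,0,0,-10,0.7]}}

```text
clock: 6.2
tcp_pos: [504.9, -148.9, 2.1]
tcp_rot: [3.142, 0.0, -0.983]
contact_force: [-0.4, -0.1, -0.3]
width: 59.6
grip_force: 0.0
```

Call:
{"op": "step_arm", "data": {"moves": [0,0,0,0,0,-10,0.7,0,0,0,0,0,-10,0.7,0,0,0,0,0,-10,0.7,0,0,0,0,0,0,0.3,0,0,0,0,0,0,0.3,0,0,0,0,0,0,0.3,0,0,0,0,0,0,0.3,0,0,0,0,0,0,0.3]}}

```text
clock: 7.2
tcp_pos: [505.0, -148.9, 2.5]
tcp_rot: [-3.142, -0.0, -0.467]
contact_force: [-0.4, 0.8, 5.5]
width: 41.8
grip_force: 61.0
```

Call:
{"op": "step_arm", "data": {"moves": [0,0,-0.7,0,0,0,0.3,0,0,-0.7,0,0,0,0.3,-0.38,-0.67,-0.4,0,0,0,0.3,-0.38,-0.67,0,0,0,0,0.3,-0.38,-0.67,0,0,0,0,0.3,-0.38,-0.67,0,0,0,0,0.3,-0.38,-0.67,0,0,0,0,0.3,0,0,0,0,0,0,0.3]}}

```text
clock: 8.2
tcp_pos: [492.4, 84.5, 109.8]
tcp_rot: [-3.141, 0.001, -0.461]
contact_force: [-0.3, -0.5, -0.9]
width: 41.2
grip_force: 60.9
```

Run:
```python
from h import *
s,f,W=wrist()
print(s['tcp_pos'],s['tcp_rot'],s['joint_positions'],s['contact_force'],s['width'])
import pickle; pickle.dump((s,f,W),open('w3.pkl','wb'))
im=f['frame'][100:370,100:460,::-1]
cv2.imwrite('pics/w3.png',cv2.resize(im,None,fx=2.2,fy=2.2,interpolation=cv2.INTER_CUBIC))
```

```text
[492.43191235  84.50809201 109.82690495] [-3.14144630e+00  6.73976882e-04 -4.61321644e-01] [ 2.18393344e-02  3.56222041e-01 -4.93923145e-01  7.21179974e-01
  4.42717900e-04 -2.65843174e+00] [-0.25604388 -0.49797158 -0.88134331] 41.16188304714838
```

View pics/w3.png

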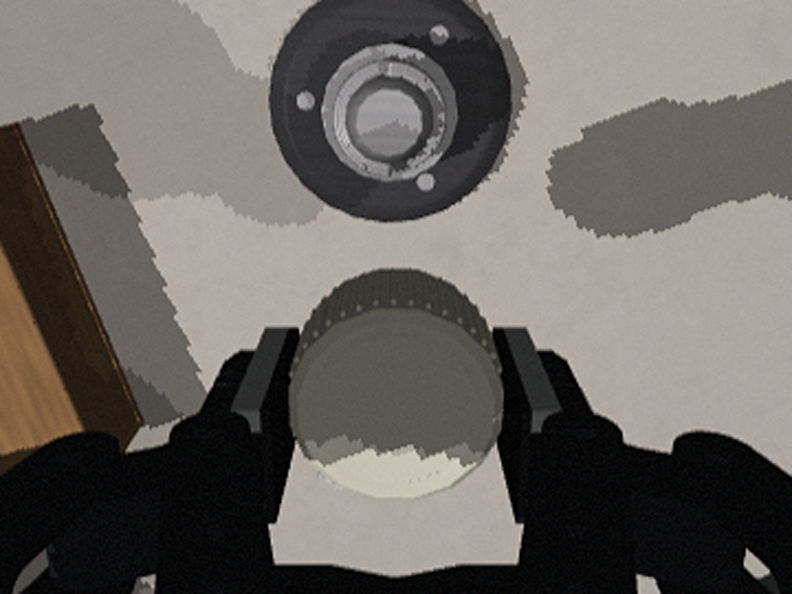

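The in-hand cap top is centred at full-image (280.5,283). The gauge's neck top is at about (276.4,152.5) and its shoulder at (277,151.4).

```bash
cat >> h.py <<'E'
def tray(f,u,v,tz):
    T=np.array(f['T_tool_cam']); d=T[:3,:3]@np.linalg.inv(np.array(f['camera_matrix']))@[u,v,1]; c=T[:3,3]
    return c+d*(tz-c[2])/d[2]
E
python3 - <<'E'
from h import *
import pickle
s,f,W=pickle.load(open('w3.pkl','rb'))
print('cap',tray(f,280.5,283,-22.5)); z=109.8
for n,u,v,h in (('top',276.4,152.5,50),('sh',277,151.4,30),('shWorld',277,151.4,30)): print(n,tray(f,u,v,z-h),wray(f,W,u,v,h))
print('foot l/r',tray(f,100+270/2.2,100+100/2.2,z-10),tray(f,100+511/2.2,100+100/2.2,z-10),tray(f,277.5,100+221/2.2,z-10))
F=pickle.load(open('F.pkl','rb'))['top']
print(ray(F,248,227.1,10),ray(F,246.2,225.6,50))
E
```

```text
cap [ 1.99405195e+00 -8.86172741e-03 -2.25000000e+01]
top [46.33455845 -2.40217945 59.8       ] [534.96039027  66.05969241  50.        ]
sh [44.6197971  -2.19395518 79.8       ] [533.3213007   66.64523301  30.        ]
shWorld [44.6197971  -2.19395518 79.8       ] [533.3213007   66.64523301  30.        ]
foot l/r [ 46.63925771 -42.78768316  99.8       ] [46.59995316 38.82129478 99.8       ] [ 4.11113379 -2.07712553 99.8       ]
[531.24079618  63.54091387  10.        ] [530.79341771  65.74122789  50.        ]
```

Call:
{"op": "step_arm", "data": {"moves": [0.363,-0.016,0,0,0,0,0.3,0.362,-0.016,0,0,0,0,0.3,0,0,0.3,0,0,0,0.3,0,0,0.3,0,0,0,0.3,0,0,0.2,0,0,0,0.3,0,0,0.1,0,0,0,0.3,0,0,0,0,0,0,0.3,0,0,0,0,0,0,0.3]}}

```text
clock: 9.25
tcp_pos: [533.3, 64.1, 56.6]
tcp_rot: [-3.141, -0.001, -0.465]
contact_force: [0.4, 0.5, -0.5]
width: 41.6
grip_force: 60.9
```

Run:
```python
from h import *
for i in range(5):
    s=robot.state(); print(s['clock'],s['tcp_pos'],s['tcp_rot'])
    if i<4: f=robot.grab_frame('side')
import pickle; pickle.dump(f,open('s2.pkl','wb'))
R=cv2.Rodrigues(np.array(f['rvec']))[0];K=np.array(f['camera_matrix'])
q=K@(R@np.array([532,66,50])+np.array(f['tvec']).ravel());q=q/q[2];print(q)
x,y=int(q[0]),int(q[1])
im=f['frame'][y-50:y+50,x-65:x+65,::-1]
cv2.imwrite('pics/s2.png',cv2.resize(im,None,fx=6,fy=6,interpolation=cv2.INTER_CUBIC))
```

```text
9.25 [533.34904314  64.06404671  56.61120849] [-3.14120291e+00 -8.97645314e-04 -4.65165400e-01]
9.3 [533.35648519  64.16092364  56.66302863] [-3.14114269e+00 -9.80013342e-04 -4.65002260e-01]
9.35 [533.37051266  64.1727713   56.68234896] [-3.14106901e+00 -1.05665175e-03 -4.64980327e-01]
9.4 [533.29352524  64.15793308  56.60725548] [-3.14117274e+00 -9.38788080e-04 -4.64975313e-01]
9.45 [533.20192739  64.24883232  56.55215475] [-3.14120687e+00 -8.04305980e-04 -4.64834688e-01]
[323.24634261 221.30043731   1.        ]
```

View pics/s2.png

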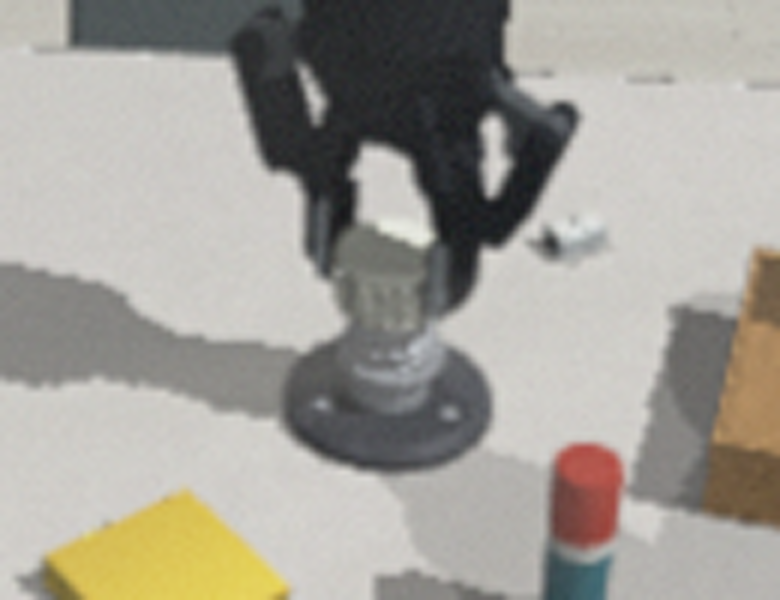

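The side view shows the cap just over the neck: cap centre ≈387 px and gauge centre ≈389–391 px in the crop, so it sits about 1 mm low in y. I'll correct that and descend gently.

Call:
{"op": "step_arm", "data": {"moves": [-0.023,-0.012,0,0,0,0,0.3,0,0,0.03,0,0,0,0.3,0,0,0.03,0,0,0,0.3,0,0,0.03,0,0,0,0.3,0,0,0.03,0,0,0,0.3,0,0,0.03,0,0,0,0.3,0,0,0,0,0,0,0.3,0,0,0,0,0,0,0.3]}}

```text
clock: 10.45
tcp_pos: [532.0, 65.4, 47.1]
tcp_rot: [-3.142, -0.0, -0.465]
contact_force: [-0.2, 0.4, -0.8]
width: 41.6
grip_force: 60.9
```

Call:
{"op": "step_arm", "data": {"moves": [0,0,0.01,0,0,0,0.3,0,0,0.01,0,0,0,0.3,0,0,0.01,0,0,0,0.3,0,0,0.01,0,0,0,0.3,0,0,0,0,0,0,0.3,0,0,0,0,0,0,0.3,0,0,0,0,0,0,0.3,0,0,0,0,0,0,0.3]}}

```text
clock: 11.45
tcp_pos: [531.9, 65.4, 44.7]
tcp_rot: [3.142, 0.0, -0.465]
contact_force: [0.1, -0.3, -0.3]
width: 41.6
grip_force: 60.9
```

Call:
{"op": "step_arm", "data": {"moves": [0,0,0.01,0,0,0,0.3,0,0,0.01,0,0,0,0.3,0,0,0.01,0,0,0,0.3,0,0,0,0,0,0,0.3,0,0,0,0,0,0,0.3,0,0,0,0,0,0,0.3,0,0,0,0,0,0,0.3,0,0,0,0,0,0,0.3]}}

```text
clock: 12.45
tcp_pos: [532.0, 65.5, 42.9]
tcp_rot: [-3.141, 0.0, -0.465]
contact_force: [0.1, 1.0, -0.4]
width: 41.6
grip_force: 61.0
```

Call:
{"op": "step_arm", "data": {"moves": [0,0,0.01,0,0,0,0.3,0,0,0.01,0,0,0,0.3,0,0,0.01,0,0,0,0.3,0,0,0,0,0,0,0.3,0,0,0,0,0,0,0.3,0,0,0,0,0,0,0.3,0,0,0,0,0,0,0.3,0,0,0,0,0,0,0.3]}}

```text
clock: 13.45
tcp_pos: [532.1, 65.4, 41.1]
tcp_rot: [-3.141, -0.0, -0.465]
contact_force: [2.0, 2.3, -2.1]
width: 41.4
grip_force: 60.9
```

Call:
{"op": "step_arm", "data": {"moves": [0,0,0.01,0,0,0,0.3,0,0,0.01,0,0,0,0.3,0,0,0,0,0,0,0.3,0,0,0,0,0,0,0.3,0,0,0,0,0,0,0.3,0,0,0,0,0,0,0.3,0,0,0,0,0,0,0.3,0,0,0,0,0,0,0.3]}}

```text
clock: 14.45
tcp_pos: [532.1, 65.3, 39.9]
tcp_rot: [-3.142, -0.0, -0.465]
contact_force: [1.5, 1.4, 0.9]
width: 41.8
grip_force: 61.1
```

Call:
{"op": "step_arm", "data": {"moves": [0,0,0.01,0,0,0,0.3,0,0,0.01,0,0,0,0.3,0,0,0,0,0,0,0.3,0,0,0,0,0,0,0.3,0,0,0,0,0,0,0.3,0,0,0,0,0,0,0.3,0,0,0,0,0,0,0.3,0,0,0,0,0,0,0.3]}}

```text
clock: 15.45
tcp_pos: [532.0, 65.4, 38.6]
tcp_rot: [-3.142, -0.0, -0.465]
contact_force: [2.5, 2.6, -0.3]
width: 41.4
grip_force: 61.0
```

Call:
{"op": "step_arm", "data": {"moves": [0,0,0.0065,0,0,10,0.3,0,0,0.0065,0,0,10,0.3,0,0,0.0065,0,0,10,0.3,0,0,0,0,0,0,0.3,0,0,0,0,0,0,0.3,0,0,0,0,0,0,0.3,0,0,0,0,0,0,0.3,0,0,0,0,0,0,0.3]}}

```text
clock: 16.45
tcp_pos: [532.1, 65.6, 37.5]
tcp_rot: [-3.141, 0.0, -0.987]
contact_force: [3.7, 3.1, -1.5]
width: 41.5
grip_force: 60.9
```

```bash
python3 -c "
from h import *
s=robot.state();print({k:np.round(s[k],2) for k in ('tcp_pos','tcp_rot','contact_force','ft_torque')},s['joint_positions'][5])"
```

```text
{'tcp_pos': array([532.14,  65.58,  37.52]), 'tcp_rot': array([-3.14,  0.  , -0.99]), 'contact_force': array([ 3.68,  3.1 , -1.51]), 'ft_torque': array([ 0.72, -0.85, -0.02])} -2.1695685290033953
```

Call:
{"op": "step_arm", "data": {"moves": [0,-0.01,0,0,0,0,0.3,0,0,0.0065,0,0,10,0.3,0,0,0.0065,0,0,10,0.3,0,0,0,0,0,0,0.3,0,0,0,0,0,0,0.3,0,0,0,0,0,0,0.3,0,0,0,0,0,0,0.3,0,0,0,0,0,0,0.3]}}

```text
clock: 17.45
tcp_pos: [532.3, 65.6, 36.7]
tcp_rot: [3.141, -0.0, -1.337]
contact_force: [2.6, 2.3, -0.7]
width: 41.4
grip_force: 61.0
```

```bash
cat > st.py <<'E'
from h import *
s=robot.state();print({k:np.round(s[k],2) for k in ('tcp_pos','tcp_rot','contact_force','ft_torque')},s['joint_positions'][5])
E
python3 st.py
```

```text
{'tcp_pos': array([532.33,  65.64,  36.7 ]), 'tcp_rot': array([ 3.14, -0.  , -1.34]), 'contact_force': array([ 2.57,  2.29, -0.74]), 'ft_torque': array([ 0.42, -0.57, -0.01])} -1.8190473726999978
```

Call:
{"op": "step_arm", "data": {"moves": [0,0,0.0065,0,0,10,0.3,0,0,0.0065,0,0,10,0.3,0,0,0.0065,0,0,10,0.3,0,0,0,0,0,0,0.3,0,0,0,0,0,0,0.3,0,0,0,0,0,0,0.3,0,0,0,0,0,0,0.3,0,0,0,0,0,0,0.3]}}

```text
clock: 18.45
tcp_pos: [532.6, 65.7, 35.8]
tcp_rot: [-3.141, 0.0, -1.861]
contact_force: [1.9, 2.3, 4.7]
width: 41.1
grip_force: 61.5
```

```bash
python3 st.py
```

```text
{'tcp_pos': array([532.64,  65.69,  35.77]), 'tcp_rot': array([-3.14,  0.  , -1.86]), 'contact_force': array([1.92, 2.34, 4.7 ]), 'ft_torque': array([ 0.41, -0.34, -0.  ])} -1.2954581729236498
```

Call:
{"op": "step_arm", "data": {"moves": [0,0,0,0,0,10,0.3,0,0,0,0,0,0,0.3,0,0,0,0,0,0,0.3,0,0,0,0,0,0,0.3,0,0,0,0,0,0,0.3,0,0,0,0,0,0,0.3,0,0,0,0,0,0,0.3,0,0,0,0,0,0,0.3]}}

```text
clock: 19.45
tcp_pos: [532.6, 65.8, 35.8]
tcp_rot: [-3.141, 0.0, -2.035]
contact_force: [2.1, 2.9, 6.1]
width: 41.1
grip_force: 61.6
```

```bash
python3 st.py
```

```text
{'tcp_pos': array([532.61,  65.8 ,  35.77]), 'tcp_rot': array([-3.14,  0.  , -2.04]), 'contact_force': array([2.06, 2.93, 6.06]), 'ft_torque': array([ 0.5 , -0.39,  0.01])} -1.1211458565966177
```

Call:
{"op": "step_arm", "data": {"moves": [0,0,0.005,0,0,0,0.3,0,0,0,0,0,0,0.3,0,0,0,0,0,0,0.3,0,0,0,0,0,0,0.3,0,0,0,0,0,0,0.3,0,0,0,0,0,0,0.3,0,0,0,0,0,0,0.3,0,0,0,0,0,0,0.3]}}

```text
clock: 20.45
tcp_pos: [532.7, 65.8, 35.8]
tcp_rot: [-3.141, 0.0, -2.035]
contact_force: [0.5, 2.9, 7.3]
width: 41.4
grip_force: 61.9
```

```bash
python3 st.py
```

```text
{'tcp_pos': array([532.65,  65.76,  35.76]), 'tcp_rot': array([-3.14,  0.  , -2.04]), 'contact_force': array([0.53, 2.86, 7.3 ]), 'ft_torque': array([ 0.46, -0.16, -0.07])} -1.1211436798000936
```

The cap meets a rigid stop with its rim about 33.3 mm above the desk: z stayed put over a 10° turn and a 0.3 mm push. It stopped short, so it is the faulty cap. I'm unscrewing along the reverse path.

Call:
{"op": "step_arm", "data": {"moves": [0,0,-0.006,0,0,0,0.3,0,0,0,0,0,-10,0.3,0,0,-0.0065,0,0,-10,0.3,0,0,-0.0065,0,0,-10,0.3,0,0,-0.0065,0,0,-10,0.3,0,0,0,0,0,0,0.3,0,0,0,0,0,0,0.3,0,0,0,0,0,0,0.3]}}

```text
clock: 21.45
tcp_pos: [532.3, 65.7, 36.6]
tcp_rot: [3.141, 0.0, -1.339]
contact_force: [2.7, 2.8, -1.3]
width: 41.4
grip_force: 61.0
```

Call:
{"op": "step_arm", "data": {"moves": [0,0,-0.0065,0,0,-10,0.3,0,0,-0.0065,0,0,-10,0.3,0,0,-0.0065,0,0,-10,0.3,0,0,-0.0065,0,0,-10,0.3,0,0,-0.0065,0,0,-10,0.3,0,0,0,0,0,0,0.3,0,0,0,0,0,0,0.3,0,0,0,0,0,0,0.3]}}

```text
clock: 22.45
tcp_pos: [531.9, 65.7, 38.5]
tcp_rot: [3.141, 0.001, -0.467]
contact_force: [1.5, 1.3, 0.4]
width: 41.4
grip_force: 61.1
```

```bash
python3 st.py
python3 - <<'E'
from h import *
import pickle
F=pickle.load(open('F.pkl','rb'))['top']
P=[ray(F,140+a/2.75,150+b/2.75,38) for a,b in ((67,138),(172,158),(148,282),(42,262))]
print(np.round(P,1),np.mean(P,0))
E
```

```text
{'tcp_pos': array([531.92,  65.66,  38.53]), 'tcp_rot': array([ 3.14,  0.  , -0.47]), 'contact_force': array([1.46, 1.31, 0.39]), 'ft_torque': array([ 0.33, -0.2 ,  0.04])} -2.6898579422217366
[[605.  288.4  38. ]
 [583.5 184.5  38. ]
 [461.7 207.3  38. ]
 [482.8 310.9  38. ]] [533.26326484 247.76633391  38.        ]
```

Call:
{"op": "step_arm", "data": {"moves": [0,0,-0.02,0,0,0,0.3,0,0,-0.02,0,0,0,0.3,0,0,0,0,0,0,0.3,0,0,0,0,0,0,0.3,0,0,0,0,0,0,0.3,0,0,0,0,0,0,0.3,0,0,0,0,0,0,0.3,0,0,0,0,0,0,0.3]}}

```text
clock: 23.45
tcp_pos: [532.3, 65.7, 41.1]
tcp_rot: [3.141, 0.0, -0.465]
contact_force: [0.4, 0.9, -2.1]
width: 41.8
grip_force: 61.0
```

Call:
{"op": "step_arm", "data": {"moves": [0,0,-0.5,0,0,0,0.3,0,0,-0.5,0,0,0,0.3,0,0,-0.5,0,0,10.5,0.3,0,0,0,0,0,10.5,0.3,0,0,0,0,0,10.5,0.3,0,0,0,0,0,10.5,0.3,0,0,0,0,0,10.5,0.3,0,0,0,0,0,10.5,0.3]}}

```text
clock: 24.45
tcp_pos: [532.4, 65.5, 131.1]
tcp_rot: [3.142, -0.0, -1.571]
contact_force: [-0.6, 0.4, -0.3]
width: 41.9
grip_force: 64.1
```

Call:
{"op": "step_arm", "data": {"moves": [0,0,0,0,0,10.7,0.3,-0.6,0.11,0,0,0,0,0.3,-0.6,0.11,0,0,0,0,0.3,-0.6,0.11,0,0,0,0,0.3,-0.6,0.1,0,0,0,0,0.3,-0.58,0.1,0,0,0,0,0.3,0,0,0,0,0,0,0.3,0,0,0,0,0,0,0.3]}}

```text
clock: 25.45
tcp_pos: [533.1, 246.8, 130.9]
tcp_rot: [3.141, -0.001, -1.751]
contact_force: [0.1, -0.3, 0.4]
width: 41.5
grip_force: 64.1
```

```bash
python3 st.py
python3 - <<'E'
from h import *
s,f,W=wrist(); save('w4',f); print(go(s,533.3,247.8,10))
import pickle; pickle.dump((s,f,W),open('w4.pkl','wb'))
E
```

```text
{'tcp_pos': array([533.05, 246.83, 130.93]), 'tcp_rot': array([ 3.14, -0.  , -1.75]), 'contact_force': array([ 0.12, -0.27,  0.39]), 'ft_torque': array([-0.01, -0.  ,  0.02])} -1.0818823877263979
[-1.83252230e-02 -1.70666484e-03  2.01540679e+00]
```

View pics/w4.png

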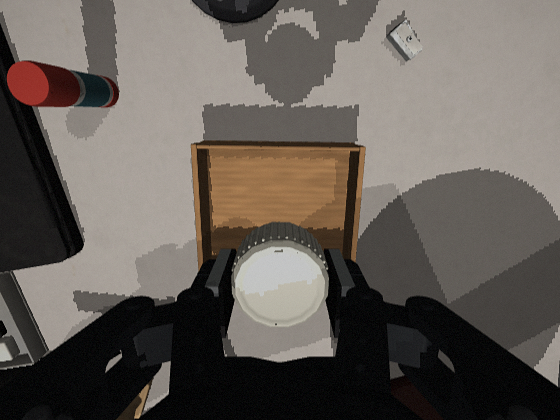

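The wrist view shows the box under the hand: rim sides at x 192 and 366, far wall at row 145, with the cap centred between them. I'll lower it in.

Call:
{"op": "step_arm", "data": {"moves": [-0.05,0,0.4,0,0,0,0.3,0,0,0.5,0,0,0,0.3,0,0,0.5,0,0,0,0.3,0,0,0.4,0,0,0,0.3,0,0,0.2,0,0,0,0.3,0,0,0.04,0,0,0,0.3,0,0,0,0,0,0,0.3,0,0,0,0,0,0,0.3]}}

```text
clock: 26.5
tcp_pos: [534.6, 250.5, 9.8]
tcp_rot: [-3.14, 0.001, -1.751]
contact_force: [-0.3, -0.2, 0.1]
width: 41.5
grip_force: 64.1
```

Call:
{"op": "step_arm", "data": {"moves": [0,0,0.01,0,0,0,0.3,0,0,0.01,0,0,0,0.3,0,0,0.01,0,0,0,0.3,0,0,0.01,0,0,0,0.3,0,0,0,0,0,0,0.3,0,0,0,0,0,0,0.3,0,0,0,0,0,0,0.3,0,0,0,0,0,0,0.3]}}

```text
clock: 27.5
tcp_pos: [533.8, 250.3, 6.3]
tcp_rot: [3.142, 0.0, -1.751]
contact_force: [-1.0, 0.5, -0.1]
width: 40.9
grip_force: 64.1
```

Call:
{"op": "step_arm", "data": {"moves": [0,0,0.01,0,0,0,0.3,0,0,0,0,0,0,0.3,0,0,0,0,0,0,0.6,0,0,0,0,0,0,0.65,0,0,0,0,0,0,0.65,0,0,0,0,0,0,0.65,0,0,-0.1,0,0,0,0.65,0,0,-0.3,0,0,0,0.65]}}

```text
clock: 28.5
tcp_pos: [533.0, 250.0, 29.8]
tcp_rot: [3.14, -0.001, -1.751]
contact_force: [-0.4, 0.2, 0.3]
width: 55.7
grip_force: 0.0
```

Call:
{"op": "step_arm", "data": {"moves": [0,0,-0.5,0,0,0,0.65,0,0,-0.5,0,0,0,0.65,0,0,-0.5,0,0,0,0.65,0.5,0,0,0,0,0,0.65,0.5,0,0,0,0,0,0.65,0,0,0,0,0,0,0.65,0,0,0,0,0,0,0.65,0,0,0,0,0,0,0.65]}}

```text
clock: 29.5
tcp_pos: [523.4, 192.0, 120.1]
tcp_rot: [-3.141, 0.0, -1.75]
contact_force: [0.5, 0.2, -0.1]
width: 55.5
grip_force: 0.0
```

```bash
python3 st.py
python3 - <<'E'
from h import *
s=robot.grab_frame('side'); t=robot.grab_frame('top')
a=cv2.resize(s['frame'][190:300,200:450],(800,352)); b=cv2.resize(t['frame'][150:285,140:430],(520,242))
c=np.zeros((600,800,3),np.uint8); c[:352]=a; c[355:597,:520]=b
cv2.imwrite('pics/e.png',c[:,:,::-1])
E
```

```text
{'tcp_pos': array([523.38, 192.03, 120.13]), 'tcp_rot': array([-3.14,  0.  , -1.75]), 'contact_force': array([ 0.46,  0.17, -0.14]), 'ft_torque': array([ 0.  , -0.01, -0.03])} -1.171991181462611
```

View pics/e.png

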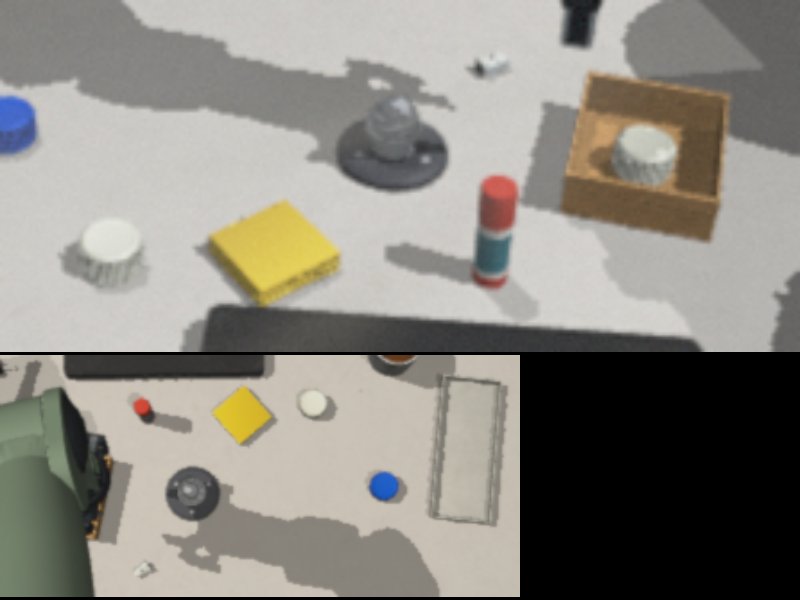

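The cap stands upright inside the brown box, at about (644,155) in the side crop. The second cap and the bystanders haven't moved, and the arm is clear. I'm handing it in.

```bash
python3 -c "
from cell import robot
print(robot.job_done())"
```

```text
the job is handed in; nothing more can be done
None
```

The front cap stopped short on the gauge, with its rim about 3.3 mm above the shoulder, so I unscrewed it, set it mouth down in the brown box and handed the job in; the hand-in returned no verdict.

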